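Index the jug model round to the pointer with the ratchet lever

ROBOT

A 6-joint arm with a two-finger parallel gripper is mounted at the origin on the work surface. World frame = base frame: x ahead of the robot, y to its left, z up, the work surface at z = 0. Lengths are in mm, angles in degrees, forces in N, time in s.
With the tool pointing down it reaches from about 325 to 1000 mm from the base axis. Payload 5.1 kg.
Tool frame: the origin (TCP) lies at the very end of the fingers, on their centre line; the grasp point (between the pads) lies 19 mm behind it; z points along the fingers, y is the line along which they close (so a half turn about z gives the same grasp; the last joint's range is limited). The gripper opens to 85 mm and grips with 20 to 120 N. Pads are 22 mm wide; open, the fingers measure 114 mm over their backs; the gripper's body (76 mm by 85 mm) begins 54 mm behind the grasp point. The pads swing forward as they close: fully open they stand 13 mm farther back than shut.
Start: joints at [61.673, 7.093, 94.555, -0, 78.352, -4.733], TCP at [260.188, 595.64, 231.322] pointing down, gripper open.
Joint ranges: [-149.61, 149.61], [-58.7, 133.49], [1.44, 155.28], [-77.14, 257.14], [18.33, 153.61], [-166.67, 166.67]. Speed limits (degrees/s): [147.25, 147.25, 180, 180, 180, 180].

INTERFACE

Orientations are given as [roll, pitch, yaw] about the fixed x, y, z axes, in that order (R = Rz(yaw) Ry(pitch) Rx(roll)).
In Python, from plant import * gives the robot as it stands. The module is installed in compiled form; this text tells all that it offers. Calls block until the motion is done:
- reach(position, orientation): joint-space move of the TCP to a pose.
- movel(position, rot=None, rate=150, until_force=None): straight line of the TCP; rot=None keeps the orientation; rate is the mean speed in mm/s. With until_force (N) it stops when the force on the tool has changed by that much, and returns True; else False.
- goto_joints(angles): joint-space move.
- release() and clamp(f_grip=None): open the fingers fully, or close them until they stop; f_grip is the grip in N (None keeps the last).
- pause(seconds).
- solve_ik(position, orientation): joint angles nearest the present ones, or None.
- sense(): the state.
- camera(name): name is "scene" or "top" or "wrist"; returns a dict with "frame" (480x640x3 uint8, red, green, blue), "z_map" (480x640 float32, mm along the optical axis (not along the pixel's ray), 0 where there is no reading), "fx", "fy", "cx", "cy" (pixels), "dist" ([k1, k2, p1, p2, k3] as OpenCV has them; the pictures are not rectified), "extrinsics" (4x4, takes a point from camera to world coordinates). Camera axes: x right, y down, z forward; pixel columns grow to the right and rows downward; lengths in mm; the calibration is good to about 2 mm. A picture is of the moment at which its call begins.
A pose or a line that the arm cannot do raises Unreachable and nothing moves.
- hand_in(): hands the job in; it is judged then, once.
The state is a dict: "time_s": time; "joint_pos": joint angles; "qvel": joint speeds; "effort": joint torques, N m; "ee_pos": TCP position; "tcp_rot": TCP orientation; "contact_force": force on the tool from outside, world axes, zero at the start; "wrist_torque": the same for the moment, N m; "grip_width": finger opening in mm; "grip_force": force on a finger pad.
Only numpy, scipy, OpenCV 4.12 (cv2) and the standard library are available. Lean on these libraries where they do the work, as an engineer would, in place of code of your own. Each camera call takes 0.05 s, during which the arm holds its last target. There are 200 camera calls.

TASK

In the plaster shop, swing the ratchet lever of the indexing stand back and forth by its upright wooden handle, notch by notch, until the spout of the jug model on the wheel points straight at the tip of the pointer needle. Turn it only by the lever: do not touch the wheel or the jug. Let go of the handle when done.

Things in the scene. Friction and masses are not known exactly. Their poses are not given: they have to be found in the camera images.
- index_stand: Dark round base, 156 mm wide, fixed. Origin on the vertical axis of wheel and lever at table height, z up. The lever sticks out on its -x side and swings 25 degrees either way of -x, to hard stops. Anticlockwise from above (towards the stand's -y) drives: after up to 30 degrees idle a pawl takes the wheel along 1 to 1. Clockwise returns, clicking over teeth; the wheel stays.
- index_wheel: Steel wheel with 12 saw teeth (30 degree notches), 196 mm wide; on it a white disc and a small white jug model, top 122 mm above the table. Origin on the axis, 34 mm up; x axis along the jug's spout (fat beak, tip 66 mm out; thin ear handle, 45 mm out, on -x), z up. Stiff (0.4 N m), stays where left, only goes anticlockwise. A full swing to and fro gives one notch, the first 20 to 50 degrees.
- lever_grip (a point): Middle of the upright round wooden handle, 24 mm in diameter, at the end of the flat lever: 170 mm from the axis, 105 mm above the table (handle top 128 mm, lower end of the wood 50 mm). Free on all sides; it does not spin on the lever. About 3 N drives it, 1 to 2 N returns it; it stays where left. The other wheel stand, with a bowl and no lever, is not used.
- pointer_tip (a point): Tip of the level steel needle, 6 mm thick, of the fixed pointer: a slim post 130 mm high beside the stand, 165 mm from the axis. The tip is 107 mm from the axis, 118 mm above the table, pointing at the axis (point x axis points outward); the spout passes 40 mm clear of it. At the start the spout is 65 to 130 degrees clockwise of it, seen from above.
Not all that is in view belongs to the job. There is more than one size of the part that bears pointer_tip; the job needs the middle-sized.

How it is judged:
By the outcome, as a careful person would: the job done as asked, in the order asked, and still so for the second after the job is handed in, with the robot touching nothing.
It also fails if it takes over 64 s, if anything falls off the work surface, if the arm or the gripper's body presses on something with over 40 N, if the wrist force passes 120 N, or if a joint passes its speed limit or range.

## Working session

There is one attempt and no reset: what is moved stays moved. The work goes in short steps, each a Python script; the robot and the scene stay as the last script left them, time stands still between calls to the robot, and variables do not carry over. Pictures are saved under pics/ and viewed, at most 10 in all, crops included, and the job is handed in when it is done.

```bash
mkdir -p pics; python3 - <<'E'
from plant import *
import cv2,numpy as np
for n in("scene","top"):
    c=camera(n); cv2.imwrite(f"pics/{n}0.png",c["frame"][:,:,::-1]); np.savez(f"{n}0.npz",**c)
    print(n,c["fx"],c["cx"],c["cy"],c["dist"],np.round(c["extrinsics"],3).tolist())
print(sense()["time_s"])
E
```

```text
scene 548.1358227837594 326.5132573099617 235.7666261829452 [-0.16128922  0.          0.          0.          0.        ] [[-0.225, 0.67, -0.707, 1172.372], [0.974, 0.168, -0.151, 187.941], [0.018, -0.723, -0.691, 740.401], [0.0, 0.0, 0.0, 1.0]]
top 465.05620082198527 309.55798869924547 244.8096441055007 [-0.03342039  0.          0.          0.          0.        ] [[0.02, -0.99, 0.137, 455.558], [-0.999, -0.016, 0.028, 30.834], [-0.025, -0.138, -0.99, 892.615], [0.0, 0.0, 0.0, 1.0]]
0.1
```

View pics/scene0.png

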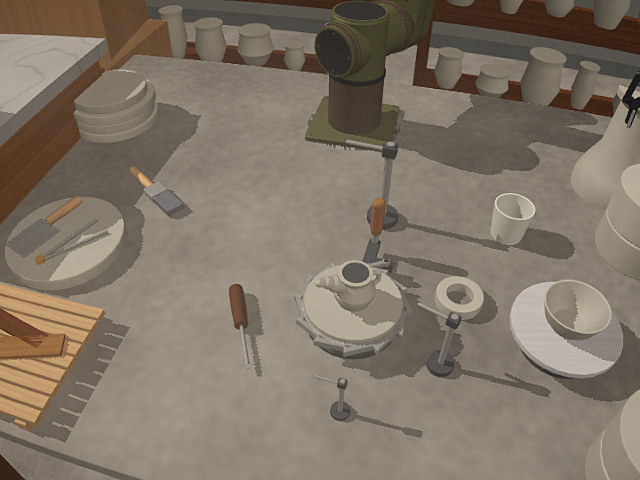

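View pics/top0.png

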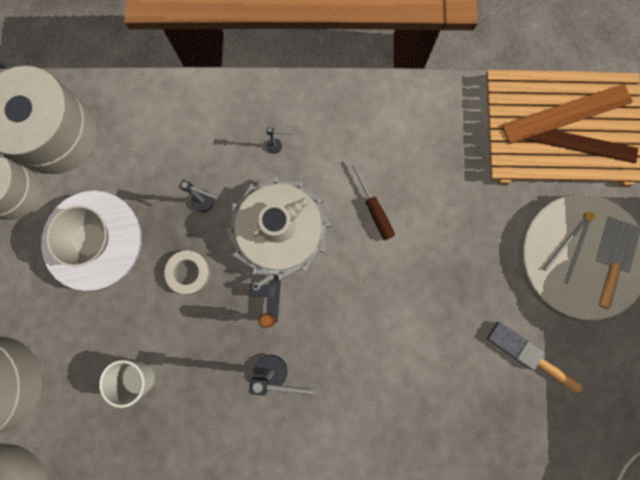

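The scene shows the jug wheel, with its lever and orange handle towards the robot, and three pointers. The middle-sized one is at top-view pixel (200,195), the tall one at (265,380) and the small one at (272,140). I'll enlarge the top view.

```bash
cat > h.py <<'E'
import numpy as np,cv2
def world(c,uv,z=None):
    K=np.array([[c["fx"],0,c["cx"]],[0,c["fy"],c["cy"]],[0,0,1.]]);T=np.asarray(c["extrinsics"])
    uv=np.atleast_2d(np.float64(uv)); n=cv2.undistortPoints(uv[:,None],K,np.asarray(c["dist"],float))[:,0]
    r=np.c_[n,np.ones(len(n))]@T[:3,:3].T
    if z is None: s=np.array([c["z_map"][int(round(v)),int(round(u))] for u,v in uv])
    else: s=(z-T[2,3])/r[:,2]
    return T[:3,3]+r*s[:,None]
def cloud(c):
    v,u=np.mgrid[0:480,0:640]; P=world(c,np.c_[u.ravel(),v.ravel()]); P[c["z_map"].ravel()==0]=np.nan
    return P.reshape(480,640,3)
E
python3 - <<'E'
from h import *
c=np.load("top0.npz"); f=c["frame"][110:335,150:350,::-1]
cv2.imwrite("pics/topc.png",cv2.resize(f[:150],None,fx=4,fy=4,interpolation=cv2.INTER_CUBIC))
P=cloud(c)
hsv=cv2.cvtColor(c["frame"],cv2.COLOR_RGB2HSV)
m=(P[...,2]>115)&(P[...,2]<140); 
n,l,s,cc=cv2.connectedComponentsWithStats(m.astype('uint8'))
for i in range(1,n):
    if s[i,4]>8: print(s[i],cc[i].round(),np.nanmedian(P[l==i],0).round(1))
b=(P[...,2]>28)&(P[...,2]<60)
print(world(c,[[279,228]],45))
for n in("top","scene"):
    c=np.load(n+"0.npz");P=cloud(c)
    m=np.hypot(P[...,0]-490,P[...,1]-100)<300
    hsv=cv2.cvtColor(c["frame"],cv2.COLOR_RGB2HSV)
    o=m&(hsv[...,1]>130)&(P[...,2]>60)&(P[...,2]<140); print(n,o.sum(),np.median(P[o],0),P[o].min(0),P[o].max(0))
E
```

```text
[   0   66   68   91 5103] [ 30. 110.] [797.3 560.4 126.3]
[179 180  38  19 202] [194. 189.] [656.5 260.1 122.3]
[ 258  198   50   37 1000] [279. 216.] [611.3 108.1 120.8]
[258 313  15  15 168] [265. 320.] [436.5 122.5 126.9]
[  0 373   4  38  93] [  1. 391.] [309.6 562.2 118.2]
[[603.48521199 112.11059278  45.        ]]
top 166 [436.52995888 120.01452462 126.85823607] [426.73002963 111.39130773  73.13295078] [446.29383217 132.95715755 131.50226402]
scene 243 [443.11909644 122.64551377 109.51859703] [430.33370872 112.00221994  60.38257323] [449.22914499 134.1705767  130.78706808]
```

View pics/topc.png

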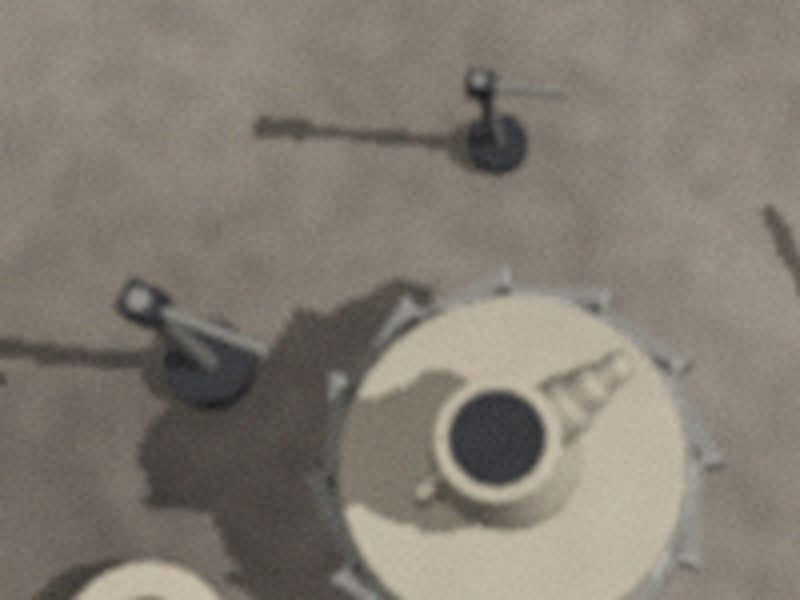

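```bash
python3 - <<'E'
from h import *
from scipy.optimize import least_squares
c=np.load("top0.npz");P=cloud(c)
near=np.hypot(P[...,0]-605,P[...,1]-110)<105
z=P[...,2][near]; print(np.histogram(z,bins=np.arange(0,130,6)))
for n in("top","scene"):
    c=np.load(n+"0.npz");P=cloud(c)
    d=(np.hypot(P[...,0]-605,P[...,1]-110)<130)&(P[...,2]>33)&(P[...,2]<60)
    q=P[d]; a=np.arctan2(q[:,1]-110,q[:,0]-605); r=np.hypot(q[:,1]-110,q[:,0]-605)
    b=np.digitize(a,np.linspace(-np.pi,np.pi,73)); E=np.array([q[b==k][r[b==k].argmax()] for k in np.unique(b)])
    s=least_squares(lambda p:np.hypot(E[:,0]-p[0],E[:,1]-p[1])-p[2],[605,110,95],loss='soft_l1',f_scale=3); print(n,"rim",s.x,len(E),np.median(q[:,2]))
c=np.load("top0.npz")
ax=world(c,[274.3,219.3],122)[0];print("mouth",ax)
A=np.array([ 604,110])
tip=world(c,[216.2,197.5],118)[0]; post=world(c,[184.5,185],130)[0]; sp=[world(c,[306.2,200.5],h)[0] for h in(90,105)]
print(tip,post,sp)
for q in [tip,post,*sp]: d=q[:2]-ax[:2]; print(np.hypot(*d),np.degrees(np.arctan2(d[1],d[0])))
E
```

```text
(array([ 821,    0,    0,    1,   39,   54,   67, 1430,  470, 4095,   17,
          0,    4,   15,   87,  100,   83,   31,   65,  325,  686]), array([  0,   6,  12,  18,  24,  30,  36,  42,  48,  54,  60,  66,  72,
        78,  84,  90,  96, 102, 108, 114, 120, 126]))
top rim [605.20865595 114.56425277  92.09995905] 72 55.42634417749184
scene rim [605.16801347 113.49510758  92.94445812] 66 54.6781302905963
mouth [604.84128494 113.12791049 122.        ]
[642.255113   214.86225083 118.        ] [660.50459305 267.5688779  130.        ] [array([645.68869302,  61.08092069,  90.        ]), array([642.13536144,  60.51563125, 105.        ])]
108.39589722123598 69.80849315314822
164.1658194719849 70.17992343861746
66.16192179312146 -51.87454319734895
64.48953457067022 -54.66917872684009
```

```bash
cat >> h.py <<'E'
AX=np.array([604.9,113.5])
def spout(c):
    P=cloud(c).reshape(-1,3); d=P[:,:2]-AX; r=np.hypot(*d.T)
    m=(r>46)&(r<70)&(P[:,2]>75)&(P[:,2]<125); q=P[m]
    a=np.degrees(np.arctan2(d[m,1],d[m,0]));z=np.exp(1j*np.radians(a)).mean()
    return np.degrees(np.angle(z)),abs(z),m.sum(),np.median(q,0).round(1)
E
python3 - <<'E'
from h import *
from plant import *
for n in("top","scene"):
    c=np.load(n+"0.npz");P=cloud(c);print(n,spout(c))
    m=(P[...,0]>250)&(P[...,0]<520)&(abs(P[...,1]-110)<150)&(P[...,2]>20)
    for lo in range(20,240,20):
        k=m&(P[...,2]>lo)&(P[...,2]<=lo+20)
        if k.sum()>3:print(lo,k.sum(),P[k][:,:2].min(0).round(),P[k][:,:2].max(0).round())
    # needle of the right pointer
    k=(abs(P[...,2]-118)<8)&(np.hypot(P[...,0]-650,P[...,1]-235)<35);q=P[k];
    if len(q):print("needle",len(q),q.min(0),q.max(0),[np.degrees(np.arctan2(*(x[:2]-AX)[::-1])).round(1) for x in (q.mean(0),)])
print(solve_ik([437,122,95],[180,0,0]),solve_ik([437,122,95],[180,0,180]))
s=sense();print(s["tcp_rot"],s["contact_force"])
E
```

```text
top (np.float64(-57.74916339656264), np.float64(0.9959722676019176), np.int64(82), array([633.6,  68.6, 121.5]))
20 770 [324.  90.] [519. 260.]
40 205 [337.  91.] [520. 159.]
60 25 [338. 112.] [447. 128.]
80 35 [337. 111.] [448. 127.]
100 35 [337. 112.] [448. 128.]
120 165 [345. 113.] [448. 134.]
160 356 [327.  42.] [351. 138.]
180 236 [327. 112.] [351. 137.]
needle 136 [641.22167943 215.09164042 111.77330055] [667.30569194 268.61169165 125.84843835] [np.float64(69.7)]
scene (np.float64(-52.64814990416958), np.float64(0.9973770460673539), np.int64(128), array([638.3,  70.3, 120.8]))
20 487 [326. 109.] [520. 260.]
40 201 [337. 115.] [520. 159.]
60 154 [338. 111.] [450. 135.]
80 170 [339. 111.] [449. 135.]
100 176 [338. 111.] [449. 135.]
120 178 [340. 111.] [449. 134.]
140 63 [339. 112.] [351. 135.]
160 329 [329.  42.] [353. 139.]
180 83 [327. 113.] [352. 136.]
needle 179 [643.21341172 213.85875159 110.09890564] [669.82904941 266.03408037 125.972356  ] [np.float64(68.7)]
[ 8.81386871e+00 -1.11874765e+01  1.26077640e+02 -2.54444375e-14
  6.51098368e+01  9.88138687e+01] [  8.81386871 -11.18747651 126.07763968   0.          65.10983683
 -81.18613129]
[-1.79891312e+02 -8.81494136e-03  1.56407445e+02] [0.0588632  0.7304558  0.32125333]
```

```bash
cat >> h.py <<'E'
R=169.5; Z=90
def pose(t):
    a=np.radians(t); return [AX[0]+R*np.cos(a),AX[1]+R*np.sin(a),Z],[180,0,(t+180)%360-180]
def angle(s): d=np.asarray(s["ee_pos"])[:2]-AX; return np.degrees(np.arctan2(d[1],d[0]))%360
def tang(s):
    t=np.radians(angle(s)); f=s["contact_force"]; return -f[0]*np.sin(t)+f[1]*np.cos(t), f[0]*np.cos(t)+f[1]*np.sin(t)
def swing(pl,to,step=8,lim=15,rate=80,log=False):
    t=angle(pl.sense()); n=max(1,int(np.ceil(abs(to-t)/step)))
    for x in np.linspace(t,to,n+1)[1:]:
        p,o=pose(x); hit=pl.movel(p,o,rate,lim); s=pl.sense(); f=tang(s)
        if log: print("  t %.1f ang %.1f ft %.1f fr %.1f"%(s["time_s"],angle(s),*f),hit)
        if hit or abs(f[0])>lim: return True
    return False
E
python3 - <<'E'
from h import *
import plant as pl
t0=177.0;p,o=pose(t0)
pl.reach([p[0],p[1],215],o); pl.movel(p,o,150,10); pl.clamp(40)
s=pl.sense();print(s["time_s"],s["grip_width"],s["ee_pos"],tang(s),s["joint_pos"])
c=pl.camera("top");cv2.imwrite("pics/t1.png",c["frame"][:,:,::-1]);print(spout(c))
print(swing(pl,200,step=4,rate=60,log=True))
c=pl.camera("top");print(spout(c)); print(spout(pl.camera("scene")))
E
```

```text
3.5167 22.853499509259702 [435.81851165 122.36579372  90.46801476] (np.float64(0.30929468896720314), np.float64(1.3388716110418888)) [ 8.88563022e+00 -1.09858540e+01  1.26392260e+02 -4.70298987e-03
  6.45754900e+01 -7.81117814e+01]
(np.float64(-57.619735884559496), np.float64(0.9961871213667178), np.int64(89), array([634.3,  68.5, 122. ]))
  t 3.9 ang 180.8 ft -0.3 fr 2.4 False
  t 4.2 ang 184.6 ft -0.8 fr 2.6 False
  t 4.6 ang 188.5 ft 1.0 fr 3.5 False
  t 4.9 ang 192.3 ft 0.1 fr 3.2 False
  t 5.3 ang 196.2 ft 0.7 fr 3.4 False
  t 5.6 ang 200.1 ft 1.1 fr 3.4 False
False
(np.float64(-40.37672446933189), np.float64(0.9961118451199633), np.int64(89), array([646.2,  77.5, 122. ]))
(np.float64(-36.50220034988696), np.float64(0.9968427145687185), np.int64(142), array([648.6,  80.5, 120.8]))
```

View pics/t1.png

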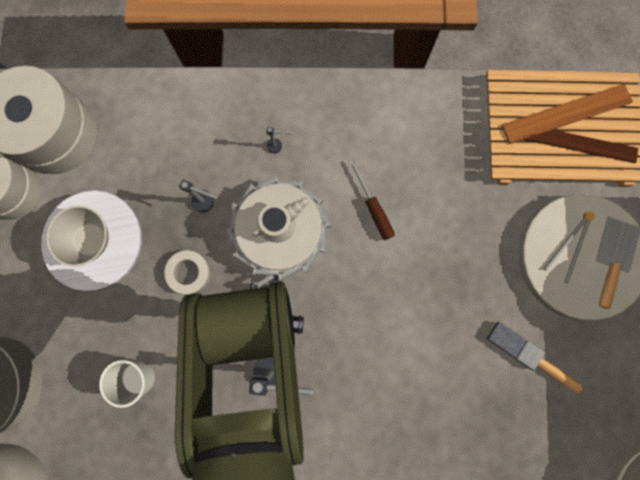

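The handle is gripped (width 22.9), the jug is still visible at (275,216), and the lever drives the wheel. I'll continue to the stop, then return.

```bash
python3 - <<'E'
from h import *
import plant as pl
hit=swing(pl,215,step=3,lim=9,rate=60,log=True)
s=pl.sense();a=angle(s);print("stop",hit,a,spout(pl.camera("top"))[0],spout(pl.camera("scene"))[0],s["grip_width"])
top=a-2 if hit else a
print(swing(pl,top-46,step=6,rate=90,log=True))
print(spout(pl.camera("top"))[0],spout(pl.camera("scene"))[0])
E
```

```text
t 6.0 ang 203.1 ft 0.4 fr 3.4 False
  t 6.3 ang 206.1 ft 0.3 fr 4.7 False
  t 6.6 ang 209.1 ft 0.2 fr 4.2 False
  t 6.9 ang 212.1 ft 0.3 fr 4.6 False
  t 7.2 ang 215.2 ft 0.1 fr 3.8 False
stop False 215.15356010941775 -25.15117604963283 -22.22991494802193 22.79916996183438
  t 7.7 ang 209.3 ft 0.4 fr 3.9 False
  t 8.0 ang 203.5 ft -0.5 fr 3.6 False
  t 8.3 ang 197.7 ft -0.7 fr 2.9 False
  t 8.7 ang 192.0 ft 0.0 fr 2.2 False
  t 9.0 ang 186.2 ft 0.3 fr 3.4 False
  t 9.4 ang 180.5 ft -0.2 fr 1.5 False
  t 9.7 ang 174.8 ft -0.5 fr 2.2 False
  t 10.0 ang 169.1 ft -1.0 fr 2.2 False
False
-25.110949751647706 -22.20969593304006
```

```bash
python3 - <<'E'
from h import *
import plant as pl
for i in range(3):
    h1=swing(pl,215,step=8,rate=110)
    print(h1,angle(pl.sense()),spout(pl.camera("top")),spout(pl.camera("scene")))
    if h1: break
    h2=swing(pl,169.1,step=8,rate=110)
    if h2: print("ret hit",angle(pl.sense()));break
c=pl.camera("top");cv2.imwrite("pics/t2.png",cv2.resize(c["frame"][140:290,160:360,::-1],None,fx=4,fy=4,interpolation=cv2.INTER_CUBIC));np.savez("t2.npz",**c)
c=pl.camera("scene");np.savez("s2.npz",**c);cv2.imwrite("pics/s2.png",cv2.resize(c["frame"][230:380,280:480,::-1],None,fx=4,fy=4,interpolation=cv2.INTER_CUBIC))
s=pl.sense();print(s["time_s"],angle(s),tang(s))
E
```

```text
False 215.1788517904441 (np.float64(4.584393394263267), np.float64(0.9962768467875932), np.int64(82), array([658.2, 117.2, 121.9])) (np.float64(5.345470146632928), np.float64(0.9959979169935286), np.int64(134), array([660.2, 119. , 121.5]))
False 215.17117325872414 (np.float64(34.81586181367759), np.float64(0.9957563034098909), np.int64(80), array([648.3, 144. , 122.2])) (np.float64(32.0384803736668), np.float64(0.9960715825215241), np.int64(145), array([652.2, 143.6, 120.4]))
False 215.18800080412606 (np.float64(64.97711085651368), np.float64(0.9959183833277382), np.int64(88), array([628.3, 162.1, 122.5])) (np.float64(60.42570522020744), np.float64(0.9972027281399632), np.int64(145), array([632.9, 161.3, 120.8]))
23.3917 169.04434323339123 (np.float64(-0.0759398544013498), np.float64(0.46640412751701854))
```

View pics/t2.png

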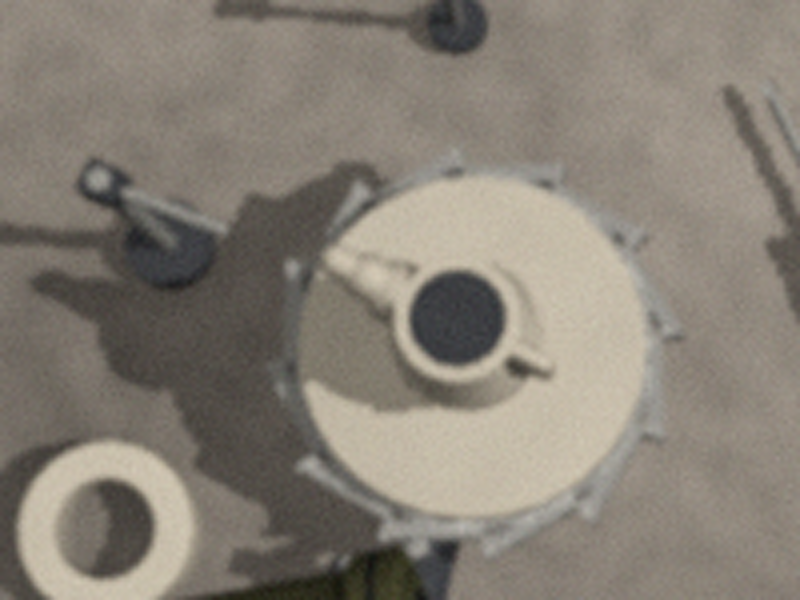

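View pics/s2.png

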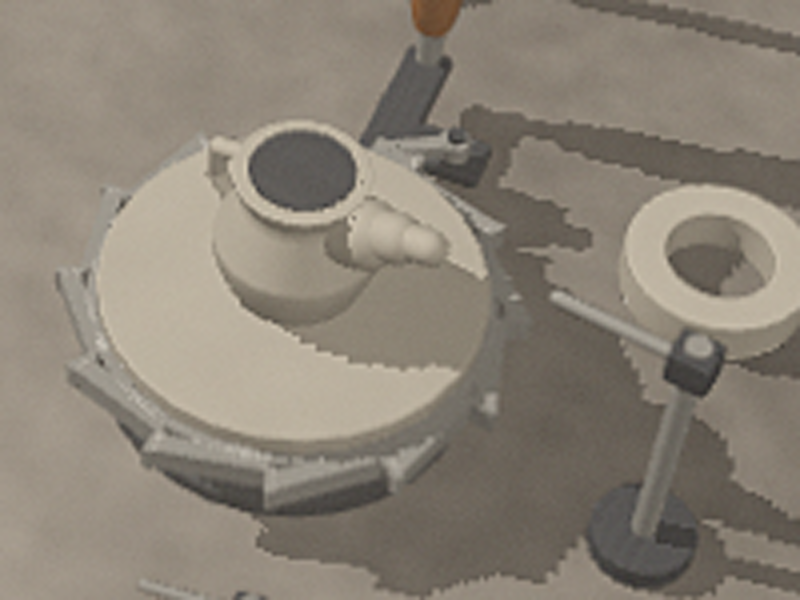

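```bash
python3 - <<'E'
from h import *
t=np.load("t2.npz");s=np.load("s2.npz")
def tri(a,b):
    L=[]
    for c,uv in((t,(160+a[0]/4-.375,140+a[1]/4-.375)),(s,(280+b[0]/4-.375,230+b[1]/4-.375))):
        o=c["extrinsics"][:3,3]; d=world(c,uv,100)[0]-o; L.append((o,d/np.linalg.norm(d)))
    A=sum(np.eye(3)-np.outer(d,d) for o,d in L);B=sum((np.eye(3)-np.outer(d,d))@o for o,d in L)
    p=np.linalg.solve(A,B); gap=[np.linalg.norm(np.cross(p-o,d)) for o,d in L]; return p,gap[0]
pts=dict(mouth=((458,317),(302,170)),ball=((337,261),(428,245)),tip=((228,231),(555,297)),head=((100,181),(697,348)))
Q={k:tri(*v) for k,v in pts.items()}
m=Q["mouth"][0]
for k,(p,g) in Q.items():
    print(k,p.round(1),round(g,1),*[ (np.degrees(np.arctan2(*(p[:2]-x)[::-1])).round(1),np.hypot(*(p[:2]-x)).round(1)) for x in(AX,m[:2])])
# same-plane variants per camera
for c,i,o in((t,0,(160,140)),(s,1,(280,230))):
    w={k:world(c,(o[0]+v[i][0]/4-.375,o[1]+v[i][1]/4-.375),122 if k=="mouth" else 118)[0] for k,v in pts.items()}
    for k in("ball","tip"): print(k,[(z,np.degrees(np.arctan2(*(world(c,(o[0]+pts[k][i][0]/4-.375,o[1]+pts[k][i][1]/4-.375),z)[0]-w["mouth"])[:2][::-1])).round(1)) for z in(110,114,118)])
E
```

```text
mouth [605.8 113.6 120.6] 0.0 (np.float64(7.1), np.float64(0.9)) (np.float64(0.0), np.float64(0.0))
ball [629.9 166.4 118.4] 0.0 (np.float64(64.7), np.float64(58.5)) (np.float64(65.5), np.float64(58.0))
tip [642.7 215.2 116.8] 0.8 (np.float64(69.6), np.float64(108.5)) (np.float64(70.1), np.float64(108.1))
head [661.9 268.4 125.9] 0.2 (np.float64(69.8), np.float64(165.1)) (np.float64(70.1), np.float64(164.6))
ball [(110, np.float64(64.3)), (114, np.float64(64.8)), (118, np.float64(65.3))]
tip [(110, np.float64(69.3)), (114, np.float64(69.6)), (118, np.float64(69.9))]
ball [(110, np.float64(73.5)), (114, np.float64(70.1)), (118, np.float64(66.9))]
tip [(110, np.float64(73.9)), (114, np.float64(72.1)), (118, np.float64(70.4))]
```

```bash
python3 - <<'E'
from h import *
import plant as pl
b=spout(pl.camera("top"))[0],spout(pl.camera("scene"))[0]
print(swing(pl,183,step=7,rate=80),spout(pl.camera("top"))[0])
print(swing(pl,189.5,step=4,rate=40),angle(pl.sense()),b,spout(pl.camera("top"))[0],spout(pl.camera("scene"))[0])
pl.pause(.2)
c=pl.camera("top");cv2.imwrite("pics/t3.png",cv2.resize(c["frame"][140:290,160:360,::-1],None,fx=4,fy=4,interpolation=cv2.INTER_CUBIC));np.savez("t3.npz",**c)
c=pl.camera("scene");np.savez("s3.npz",**c);cv2.imwrite("pics/s3.png",cv2.resize(c["frame"][230:380,280:480,::-1],None,fx=4,fy=4,interpolation=cv2.INTER_CUBIC))
s=pl.sense();print(s["time_s"],angle(s),tang(s))
E
```

```text
False 65.03832056931456
False 189.56481629627308 (np.float64(64.87948835759316), np.float64(60.66475734762354)) 69.027266159184 64.52840912344838
25.5333 189.55502846714109 (np.float64(-0.5023094335916357), np.float64(-0.05943539291965795))
```

View pics/t3.png

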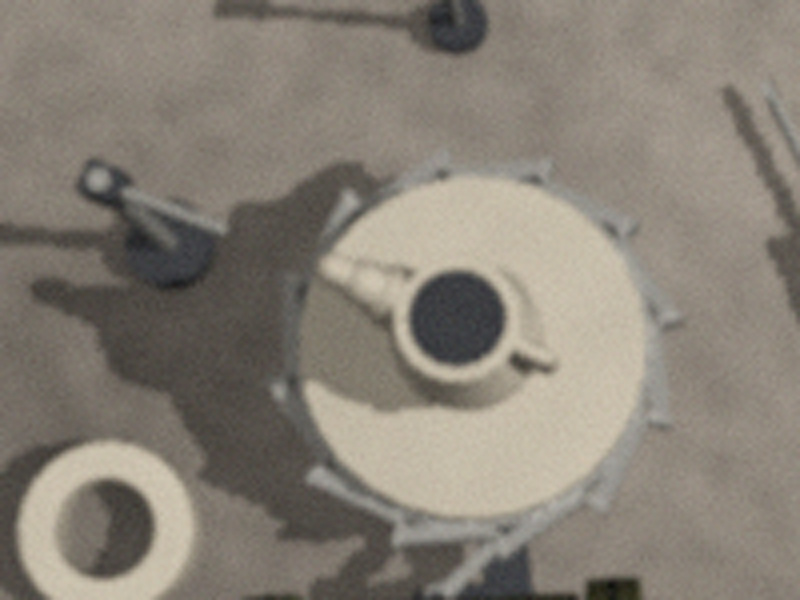

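View pics/s3.png

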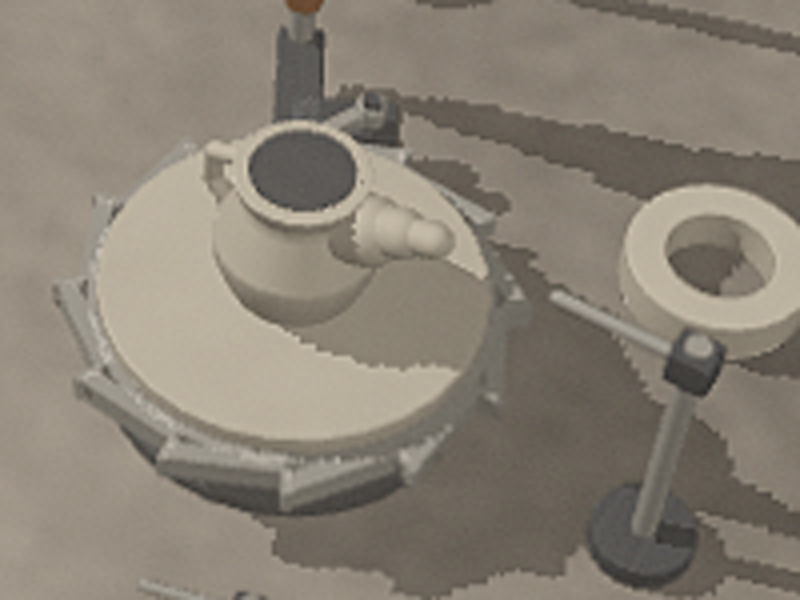

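```bash
python3 - <<'E'
from h import *
t=np.load("t3.npz");s=np.load("s3.npz")
def tri(a,b):
    L=[]
    for c,uv in((t,(160+a[0]/4-.375,140+a[1]/4-.375)),(s,(280+b[0]/4-.375,230+b[1]/4-.375))):
        o=c["extrinsics"][:3,3]; d=world(c,uv,100)[0]-o; L.append((o,d/np.linalg.norm(d)))
    A=sum(np.eye(3)-np.outer(d,d) for o,d in L);B=sum((np.eye(3)-np.outer(d,d))@o for o,d in L)
    return np.linalg.solve(A,B)
m=np.array([605.4,113.5])
for k,a,b in(("ball",(335,267),(435,239)),("tip",(228,231),(555,297)),("ear",(545,364),(216,152))):
    p=tri(a,b);print(k,p.round(1),np.degrees(np.arctan2(*(p[:2]-m)[::-1])).round(1),np.hypot(*(p[:2]-m)).round(1))
E
```

```text
ball [627.  167.8 118.9] 68.3 58.5
tip [642.7 215.2 116.8] 69.9 108.3
ear [589.1  76.9 103.9] -114.0 40.0
```

```bash
python3 - <<'E'
from h import *
import plant as pl
swing(pl,190.9,step=4,rate=20);print(angle(pl.sense()),spout(pl.camera("top"))[0],spout(pl.camera("scene"))[0])
pl.release(); p=pl.sense()["ee_pos"]; pl.movel([p[0],p[1],230],None,120)
s=pl.sense();c=pl.camera("top");d=pl.camera("scene");print(s["time_s"],s["contact_force"],spout(c)[0],spout(d)[0])
f=lambda c,y,x:cv2.resize(c["frame"][y:y+150,x:x+200,::-1],None,fx=3,fy=3,interpolation=cv2.INTER_CUBIC)[:, :400*1]
cv2.imwrite("pics/t4.png",np.hstack([f(c,140,175),f(d,215,340)]))
E
```

```text
190.89031722671248 69.986136530148 65.41960621973737
27.9417 [-1.50509082 -0.28316943  0.25392442] 69.96782486648561 65.57695483271046
```

View pics/t4.png

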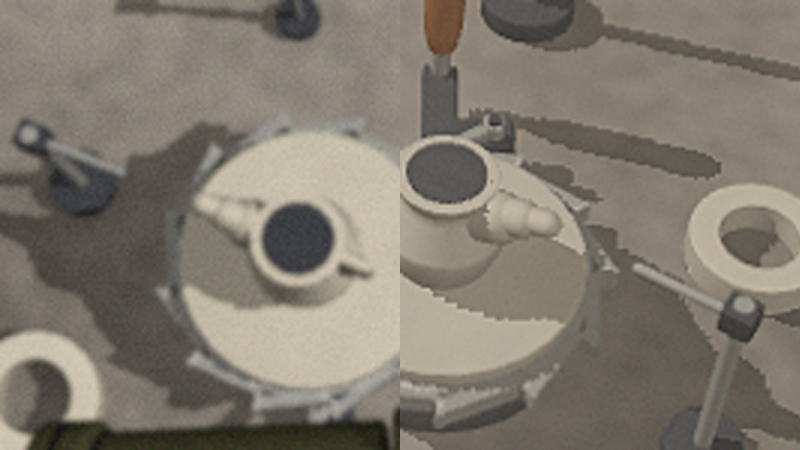

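In the top view the spout (197,199) lies on the line from the mouth (298,237) to the needle tip (123,173), to within about 0.5°. The handle is free, so I'm handing in.

```bash
python3 -c "
from plant import *
print(hand_in())"
```

```text
the job is handed in; nothing more can be done
None
```

The jug's spout now points at the middle-sized pointer's needle tip, within about 1° by the camera images. It was turned only by the lever, the handle is released, and the job was handed in at about 28 s; no verdict came back.

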